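# Pull the red mixer button cap for washing

### The arm

A 6-joint arm with a two-finger parallel gripper is mounted at the origin on the work surface. World frame = base frame: x ahead of the robot, y to its left, z up, the work surface at z = 0. Lengths are in m, angles in degrees, forces in N, time in s.
With the tool pointing down it reaches from about 0.25 to 0.725 m from the base axis. Payload 9.7 kg.
Tool frame: the origin (TCP) lies midway between the tips of the shut fingers; the grasp point (between the pads) lies 19 mm behind it (grip_point_offset is the distance from the TCP to the grasp point, in m); y points along the fingers, z is the direction in which the jaws open and shut, and the axes are right-handed (so a half turn about y gives the same grasp; the last joint's range is limited). The gripper opens to 85 mm and grips with 20 to 120 N. Pads are 22 mm wide; open, the fingers measure 114 mm over their backs; the gripper's body (76 mm by 85 mm) begins 54 mm behind the grasp point. The pads swing forward as they close: fully open they stand 13 mm farther back than shut.
Start: joints at [65.718, 4.979, 10.078, 95.1, 0, 90], TCP at [0.226, 0.501, 0.231] pointing down, gripper open.
Joint ranges: [-179.16, 179.16], [-48.56, 103.87], [-65.8, 70.77], [-126.05, 130.52], [-82.76, 87.17], [-180, 180]. Speed limits (degrees/s): [127.2, 127.2, 147.25, 180, 180, 180].

### API

Orientations are given as [roll, pitch, yaw] about the fixed x, y, z axes, in that order (R = Rz(yaw) Ry(pitch) Rx(roll)).
In Python, from workcell import get_obs, camera, job_done, grip_point_offset gives the robot as it stands.
- The arm moves only by the tool move_arm, never from a script. Its argument "deltas" is a list that holds one entry, the list of rows, each a list of 4 numbers: the shift along the tool's x, y, z in m, then the turn about the tool's y in degrees. A call has 1 to 5 rows; each row is the pose to reach, as a shift and turn from the pose commanded when the call began, along the tool's axes at that moment; what a row does not reach only later rows make up. A row lasts 1/10 s, in which the tool goes at most 50 mm and 8.59 degrees, less where a joint would pass 70% of its speed; a pose out of reach is approached as far as the arm can. A call with a gripper value outside its range is refused whole. "claw" is the finger opening in m, from 0 to 0.0854, set as the call begins (left out, the last holds). The fingers move at their own pace and stop on an object; "newtons" is the grip in N (left out, the last holds). Time passes only in rows, so rows that repeat a pose let the fingers close. It gives the time, the measured TCP pose, the force and the opening at its end, in the units of the state.
- get_obs(): the state, without advancing time (a new reading comes with each control period).
- camera(name): name is "side" or "top"; returns a dict with "color" (420x560x3 uint8, blue, green, red), "range_z" (420x560 float32, m along the optical axis (not along the pixel's ray), 0 where there is no reading), "fx", "fy", "cx", "cy" (pixels), "k1" (the pictures are not rectified: a ray, as slopes to the right and down, at radius r is drawn at 1 + k1 r^2 times it, then the intrinsics apply), "T" (4x4, takes a point from camera to world coordinates). Camera axes: x right, y down, z forward; pixel columns grow to the right and rows downward; lengths in m; the calibration is good to about 2 mm. A picture is of the moment at which its call begins.
- job_done(): hands the job in, once; it reports no verdict.
The state is a dict: "time": time; "q": joint angles; "qd": joint speeds; "joint_efforts": joint torques, N m; "ee_pos": TCP position; "tcp_rot": TCP orientation; "wrist_force": force on the tool from outside, world axes, zero at the start; "torque": the same for the moment, N m; "opening": finger opening in m.
Only numpy, scipy, OpenCV 4.12 (cv2) and the standard library are available. Lean on these libraries where they do the work, as an engineer would, in place of code of your own. Each camera call takes 0.05 s, during which the arm holds its last target. There are 200 camera calls.

### The job

The button caps of the bakery's dough mixer are due for washing. Holding the yellow-handled puller, slip its fork under the red cap on the control box and lift the cap off its stem, then stand the puller upright in the aluminium pan with the red cap still between the prongs of its fork, and let go. Do not touch the cap with the gripper, and leave the blue cap in its place.

Things in the scene. Friction and masses are not known exactly. Their poses are not given: they have to be found in the camera images.
- puller_grip (a point): Centre of the puller's yellow grip (upright block 24x24x60 mm), 100 above its fork's underside. C shape, z up: steel arm (top 30 under this point) to -x, spine down (22 wide, x -50 to -42), flat fork 6 thick, open to +x: prongs 9 wide at y +-22.5, slot 36, tips at x +34; slot straight below the grip; 56 mm free between fork and arm. 0.2 kg, starts standing on its fork.
- red_cap_head (a point): Red mushroom button cap, point on its axis 8 mm above the head's flat underside. Head dia. 58, 17 thick. A 19 mm square sleeve reaches 14 below the head, snug on a 16 mm stem of the control box: 5 to 10 N straight up over some 10 mm frees it. Open gap of 30 mm between head and panel; panel is 50 mm above the bench. z up, x away from the robot across the panel, y along the row. 40 g.
- blue_cap_head (a point): Same point of the blue cap, same shape and fit; it stays on. White control box, fixed, 130 mm (x) by 310 (y), with three controls 95 mm apart in a row along y, in any order: red cap, blue cap and a black timer dial (34 mm wide, 38 tall) that is fixed.
- pan: Empty aluminium sheet pan, fixed to the bench: 250 mm (x) by 180 (y) outside, rim 22 high, walls and floor 3 thick. Origin at the centre of its underside, at bench height; z up.
Things that resemble listed ones, but are neither listed nor needed, are in the scene too. Of the things like the part that bears red_cap_head, leave any that is pink or turquoise; of the rest the smaller one is meant.

How it is judged (in metres and radians):
On the way:
1. the red cap, off its stem, is carried on the fork of the puller, clear above the controls (height (world z) of red_cap_head above 0.112 m and contact force between puller and red_cap above 0.1 N and y of red_cap_head in the frame of puller_grip between -0.022 and 0.022 m), for 0.2 s.
At the end, for the whole second after the job is handed in: The puller stands upright (within 10 degrees) on its fork in the pan, at rest and released, with the red cap low in the pan too, at rest between the prongs of the fork (its axis within 22 mm of the slot's middle line and between the spine and the prong tips) (x of red_cap_head in the frame of pan between -0.125 and 0.125 m and y of red_cap_head in the frame of pan between -0.09 and 0.09 m and height (world z) of red_cap_head below 0.055 m and x of red_cap_head in the frame of puller_grip between -0.042 and 0.034 m and y of red_cap_head in the frame of puller_grip between -0.022 and 0.022 m and x of puller_grip in the frame of pan between -0.125 and 0.125 m and y of puller_grip in the frame of pan between -0.09 and 0.09 m and height (world z) of puller_grip below 0.112 m and angle between puller_grip's own z axis and vertical below 0.17 rad and linear speed of each of puller, red_cap below 0.02 m/s); the robot touches nothing.
It fails at once if the gripper or arm touches the red cap (contact force between any of the fingers, the arm and red_cap above 0.5 N).
It fails at once if the blue cap is moved by more than 8 mm (distance of blue_cap_head from where it was at the start of the episode above 0.008 m).
It also fails if it takes over 58 s, if anything falls off the work surface, if the arm or the gripper's body presses on something with over 40 N, if the wrist force passes 120 N, or if a joint passes its speed limit or range.

## Working session

There is one attempt and no reset: what is moved stays moved. The work goes in short steps, Python scripts to look and compute and a tool call to move; the robot and the scene stay as the last step left them, time stands still between calls to the robot, and variables do not carry over. Pictures are saved under pics/ and viewed, about 8 in all and at most 12, crops included, and the job is handed in when it is done.

Besides the shell and the picture viewer there is one more tool, called by a JSON object that holds its "api" and its "payload". move_arm: Moves the arm, as the interface text tells. Its arguments: {"type":"object","properties":{"deltas":{"type":"array"},"claw":{"type":"number"},"newtons":{"type":"number"}},"required":["deltas"]}

```bash
mkdir -p pics; cat > h.py <<'E'
import numpy as np, cv2
from workcell import get_obs, camera, job_done, grip_point_offset
def world(c):
    h,w=c["range_z"].shape
    v,u=np.mgrid[0:h,0:w].astype(float)
    xd=(u-c["cx"])/c["fx"]; yd=(v-c["cy"])/c["fy"]; x,y=xd.copy(),yd.copy()
    for _ in range(8):
        s=1+c["k1"]*(x*x+y*y); x,y=xd/s,yd/s
    z=c["range_z"].astype(float)
    P=np.stack([x*z,y*z,z,np.ones_like(z)],-1)@np.array(c["T"]).T
    P=P[...,:3]; P[z==0]=np.nan
    return P
def snap(n):
    c=camera(n); return c,world(c)
E
python3 - <<'E'
from h import *
o=get_obs(); print(o, grip_point_offset)
for n in("side","top"):
    c,P=snap(n); cv2.imwrite(f"pics/{n}0.png",c["color"]); np.savez(f"{n}0.npz",P=P,c=c["color"]); print(n,np.round(c["T"],3),c["fx"])
E
```

```text
{'time': 0.0, 'q': array([ 6.57175942e+01,  5.01155301e+00,  1.00340315e+01,  9.51004085e+01,
       -1.41749490e-03,  8.99994514e+01]), 'qd': array([ 0.02884896, -0.02297764,  0.05936248, -0.01350043, -0.0456033 ,
        0.06793866]), 'joint_efforts': array([ 2.48256540e-03, -5.20385563e+01,  4.64808798e+01,  1.60274404e-02,
        1.62585047e-04,  3.78372150e-06]), 'ee_pos': array([0.2260876 , 0.50112162, 0.23057495]), 'tcp_rot': array([-9.00779300e+01, -1.41674736e-03, -2.42818552e+01]), 'wrist_force': array([ 0.41832946,  0.25236853, -0.60070872]), 'torque': array([0.02025816, 0.03448968, 0.01531399]), 'opening': 0.08509987221242336} 0.0187
side [[ 0.984 -0.14   0.11   0.36 ]
 [-0.177 -0.721  0.67  -0.594]
 [-0.015 -0.678 -0.735  0.781]
 [ 0.     0.     0.     1.   ]] 458.8097827479248
top [[-0.006 -0.998  0.066  0.414]
 [-1.     0.006  0.003  0.052]
 [-0.004 -0.066 -0.998  1.245]
 [ 0.     0.     0.     1.   ]] 432.44303131576555
```

View pics/side0.png

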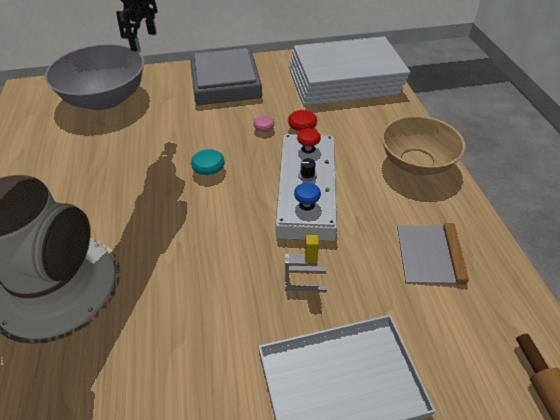

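View pics/top0.png

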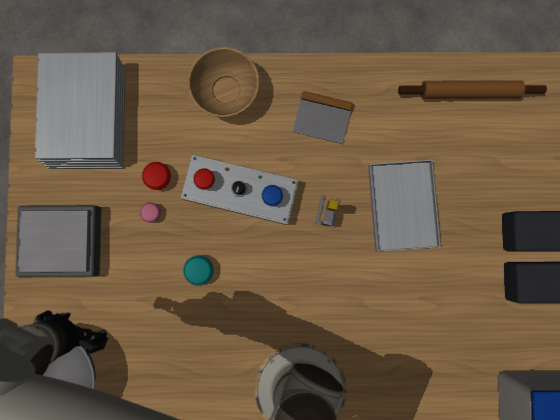

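Candidates for the red cap:
- red on the box: side (309,137), top (204,179)
- loose, larger red: side (302,120), top (156,176)
- pink: top (150,212)
- turquoise: top (198,270)

I choose the red one on the box, which is the smaller red. I'll check that choice and measure.

```bash
python3 - <<'E'
from h import *
D={n:np.load(f"{n}0.npz") for n in("side","top")}
def hsv(n): return cv2.cvtColor(D[n]["c"],cv2.COLOR_BGR2HSV)
for n in D:
    P=D[n]["P"]; H=hsv(n); h,s,v=[H[...,i] for i in range(3)]
    for name,m in dict(red=((h<5)|(h>175))&(s>190)&(v>60),blue=(h>100)&(h<125)&(s>170)&(v>60),yel=(h>20)&(h<32)&(s>200)&(v>60)).items():
        k,L,st,ce=cv2.connectedComponentsWithStats(m.astype(np.uint8))
        for i in range(1,k):
            if st[i,4]<25: continue
            Q=P[(L==i)]; Q=Q[~np.isnan(Q[:,0])]
            zt=np.percentile(Q[:,2],95); T=Q[Q[:,2]>zt-.006]
            (cx,cy),r=cv2.minEnclosingCircle(T[:,:2].astype(np.float32))
            print(n,name,ce[i].round(),st[i,4],"ztop",zt.round(4),"mean",T[:,:2].mean(0).round(4),"circ",np.round([cx,cy,r],4), "rect",cv2.minAreaRect(T[:,:2].astype(np.float32)))
# box panel and pan rim from top
P=D["top"]["P"]
def reg(u0,u1,v0,v1,z0,z1,n="top"):
    Q=D[n]["P"][v0:v1,u0:u1].reshape(-1,3); return Q[(Q[:,2]>z0)&(Q[:,2]<z1)]
for nm,a in dict(box=(175,305,148,230,.043,.057),pan=(360,450,150,260,.012,.03),arm=(312,345,192,232,.058,.078)).items():
    Q=reg(*a); print(nm,len(Q),Q[:,2].mean(),cv2.minAreaRect(Q[:,:2].astype(np.float32)))
Q=reg(360,450,150,260,-.005,.01); print("panfloor",np.median(Q[:,2]),Q[:,:2].mean(0))
Q=reg(270,335,225,300,.055,.08,"side"); print("arm side",len(Q),Q[:,2].mean(),cv2.minAreaRect(Q[:,:2].astype(np.float32)))
Q=reg(280,332,258,300,.003,.012,"side"); print("fork side",len(Q),Q[:,2].mean(),cv2.minAreaRect(Q[:,:2].astype(np.float32)))
a=cv2.resize(D["side"]["c"][100:300,250:350],(400,800),interpolation=2)[:600]
a=cv2.resize(D["side"]["c"][105:300,250:350],(300,585),interpolation=2)
b=cv2.resize(D["top"]["c"][140:260,140:350],(500,286),interpolation=2)
I=np.zeros((590,800,3),np.uint8); I[:585,:300]=a; I[:286,300:]=b; cv2.imwrite("pics/crop1.png",I)
E
```

```text
side red [305. 127.] 766 ztop 0.097 mean [0.5843 0.2547] circ [0.5846 0.2574 0.0278] rect ((0.5838741660118103, 0.256354957818985), (0.049654457718133926, 0.05151059851050377), 36.10142135620117)
side blue [307. 193.] 422 ztop 0.0977 mean [0.5393 0.0705] circ [0.5404 0.0727 0.0269] rect ((0.5394667387008667, 0.07262742519378662), (0.049052443355321884, 0.051385872066020966), 89.41281127929688)
side yel [312. 250.] 251 ztop 0.1307 mean [ 0.5106 -0.0894] circ [ 0.5099 -0.088   0.0135] rect ((0.5102048516273499, -0.08711588382720947), (0.02172948233783245, 0.022516893222928047), 82.52598571777344)
top red [156. 175.] 586 ztop 0.0449 mean [0.6037 0.4025] circ [0.6034 0.4023 0.0378] rect ((0.6031835675239563, 0.4021408259868622), (0.06871605664491653, 0.06934087723493576), 44.880455017089844)
top red [204. 178.] 316 ztop 0.0991 mean [0.5851 0.2583] circ [0.5854 0.2583 0.0262] rect ((0.5847168564796448, 0.25803107023239136), (0.04933443292975426, 0.04791910946369171), 10.406943321228027)
top blue [272. 195.] 320 ztop 0.0994 mean [0.5393 0.0757] circ [0.5391 0.0743 0.0267] rect ((0.53912931
[... 537 characters left out ...]
252563, 0.16637568175792694), (0.306380033493042, 0.1297292411327362), 75.90177154541016)
pan 536 0.020030854554492963 ((0.5170754194259644, -0.29937422275543213), (0.2510031759738922, 0.18230947852134705), 3.560014486312866)
arm 121 0.06975568532129194 ((0.492013156414032, -0.07951678335666656), (0.022301731631159782, 0.06170842424035072), 77.34343719482422)
panfloor 0.001878659397644089 [ 0.51962175 -0.30603751]
arm side 307 0.0691375027304526 ((0.4919925332069397, -0.08110503107309341), (0.024738624691963196, 0.06044797599315643), 75.5861587524414)
fork side 406 0.005824787639505681 ((0.5021293759346008, -0.07537287473678589), (0.08914416283369064, 0.10100158303976059), 71.32592010498047)
```

View pics/crop1.png

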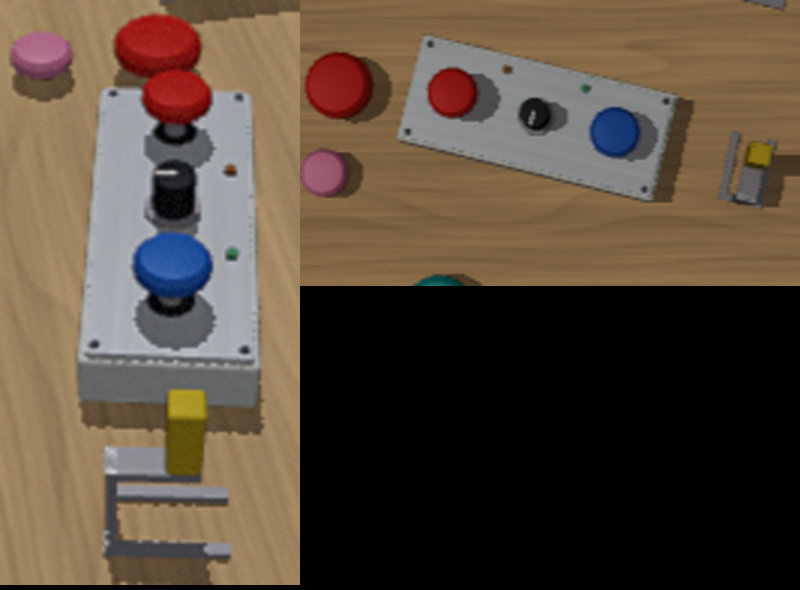

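The crop confirms the red cap sits on the box at crop (452,92), and it is smaller than the loose red at (339,85). The dial is in the middle, blue is nearest the puller, and the fork opens away from the robot. Box yaw is about -14°, puller yaw about -13.5°. First I align the yaw, then travel.

{"api": "move_arm", "payload": {"deltas": [[[0,0,0,-5],[0,0,0,-10.5],[0,0,0,-10.5]]], "claw": 0.085}}

```text
time: 0.4
ee_pos: [0.2261, 0.5012, 0.2309]
tcp_rot: [-90.0, 0.0, -13.7]
wrist_force: [-0.5, -0.1, -0.2]
opening: 0.0848
```

{"api": "move_arm", "payload": {"deltas": [[[0.03,0,-0.035,0],[0.06,0,-0.07,0],[0.09,0,-0.105,0],[0.12,0,-0.14,0],[0.15,0,-0.175,0]]]}}

```text
time: 0.9
ee_pos: [0.3305, 0.294, 0.2312]
tcp_rot: [-90.0, -0.0, -13.9]
wrist_force: [1.1, -0.2, 0.6]
opening: 0.0849
```

{"api": "move_arm", "payload": {"deltas": [[[0.03,0,-0.035,0],[0.06,0,-0.07,0],[0.09,0,-0.105,0],[0.12,0,-0.14,0],[0.15,0,-0.175,0]]]}}

```text
time: 1.4
ee_pos: [0.4346, 0.0881, 0.2314]
tcp_rot: [-90.0, -0.0, -14.0]
wrist_force: [1.5, 1.1, 0.1]
opening: 0.0853
```

{"api": "move_arm", "payload": {"deltas": [[[0.029,0,-0.038,0],[0.058,0,-0.076,0],[0.087,0,-0.114,0],[0.115,0,-0.151,0],[0.115,0,-0.151,0]]]}}

```text
time: 1.9
ee_pos: [0.5109, -0.0884, 0.23]
tcp_rot: [-90.1, 0.1, -14.2]
wrist_force: [-0.7, 1.5, -0.8]
opening: 0.0851
```

{"api": "move_arm", "payload": {"deltas": [[[0,0.025,0.003,0],[0,0.05,0.003,0],[0,0.075,0.003,0],[0,0.1,0.003,0],[0,0.1,0.003,0]]]}}

```text
time: 2.4
ee_pos: [0.5087, -0.0804, 0.128]
tcp_rot: [-90.0, 0.3, -13.9]
wrist_force: [-0.0, 0.4, 0.7]
opening: 0.0851
```

```bash
python3 - <<'E'
from h import *
o=get_obs(); print(o["ee_pos"],o["tcp_rot"],o["wrist_force"])
c,P=snap("side"); cv2.imwrite("pics/side1.png",cv2.resize(c["color"][150:320,220:400],(540,510),interpolation=2))
E
```

```text
[ 0.50867584 -0.08043205  0.12800338] [-90.02241499   0.31476395 -13.88617278] [-0.00138435  0.37198246  0.66111073]
```

View pics/side1.png

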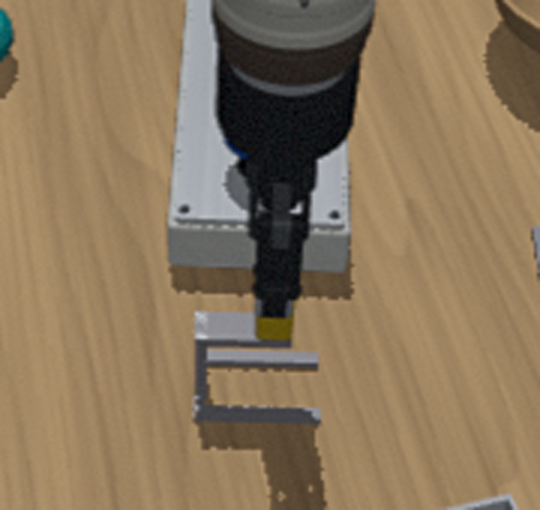

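The fingers straddle the yellow grip at crop (275,325), in line with it. Lower and close.

{"api": "move_arm", "payload": {"deltas": [[[0,0.02,-0.003,0],[0,0.04,-0.003,0],[0,0.04,-0.003,0],[0,0.04,-0.003,0]]]}}

```text
time: 2.85
ee_pos: [0.5103, -0.084, 0.0929]
tcp_rot: [-90.0, -0.1, -13.8]
wrist_force: [0.1, -0.1, 0.1]
opening: 0.0847
```

{"api": "move_arm", "payload": {"deltas": [[[0,0,0,0],[0,0,0,0],[0,0,0,0],[0,0,0,0],[0,0,0,0]]], "claw": 0.0, "newtons": 80}}

```text
time: 3.35
ee_pos: [0.5102, -0.0842, 0.0918]
tcp_rot: [-90.0, -0.1, -13.8]
wrist_force: [0.1, -0.3, 3.5]
opening: 0.0233
```

{"api": "move_arm", "payload": {"deltas": [[[0,0,0,0],[0,0,0,0],[0,0,0,0],[0,0,0,0],[0,0,0,0]]]}}

```text
time: 3.85
ee_pos: [0.5102, -0.0841, 0.0918]
tcp_rot: [-90.0, -0.1, -13.8]
wrist_force: [0.0, -0.1, 5.6]
opening: 0.0233
```

{"api": "move_arm", "payload": {"deltas": [[[0,-0.02,0,0],[-0.02,-0.045,0,0],[-0.05,-0.075,0,0],[-0.08,-0.1,0,0],[-0.109,-0.12,0,0]]]}}

```text
time: 4.35
ee_pos: [0.4027, -0.0579, 0.212]
tcp_rot: [-90.0, 0.0, -13.8]
wrist_force: [1.5, 0.6, -1.7]
opening: 0.0231
```

{"api": "move_arm", "payload": {"deltas": [[[0,0,0.02,0],[0,0,0.055,0],[0,0,0.09,0],[0,0,0.125,0],[0,0,0.16,0]]]}}

```text
time: 4.85
ee_pos: [0.4419, 0.0986, 0.2107]
tcp_rot: [-90.0, 0.0, -13.8]
wrist_force: [1.0, -1.0, -2.8]
opening: 0.0233
```

{"api": "move_arm", "payload": {"deltas": [[[0,0,0.04,0],[0,0,0.08,0],[0,0,0.12,0],[0,0,0.155,0],[0,0,0.18,0]]]}}

```text
time: 5.35
ee_pos: [0.4848, 0.2741, 0.21]
tcp_rot: [-90.1, 0.1, -13.7]
wrist_force: [0.2, -1.1, -2.2]
opening: 0.0232
```

{"api": "move_arm", "payload": {"deltas": [[[0,0.015,0.01,0],[0,0.03,0.01,0],[0,0.045,0.01,0],[0,0.057,0.01,0],[0,0.057,0.01,0]]]}}

```text
time: 5.85
ee_pos: [0.4864, 0.2807, 0.1516]
tcp_rot: [-90.2, 0.2, -13.8]
wrist_force: [-0.2, 0.3, -2.6]
opening: 0.023
```

```bash
python3 - <<'E'
from h import *
for n in("side","top"):
    c,P=snap(n)
    cv2.imwrite(f"pics/{n}2.png",cv2.resize(c["color"][80:240,220:400] if n=="side" else c["color"][130:250,150:310],None,fx=3,fy=3,interpolation=2))
    H=cv2.cvtColor(c["color"],cv2.COLOR_BGR2HSV); h,s,v=[H[...,i] for i in range(3)]
    m=(h>20)&(h<32)&(s>200)&(v>60); Q=P[m]; print(n,len(Q),np.nanmedian(Q,0) if len(Q) else 0)
    # steel parts near the puller, low saturation at fork height
    o=get_obs(); print(o["ee_pos"],o["tcp_rot"],o["wrist_force"],o["opening"])
E
```

```text
side 38 [0.48542407 0.2683045  0.13948492]
[0.48682727 0.2810025  0.15312644] [-9.00887686e+01  8.72433326e-02 -1.38108338e+01] [ 0.24078151  0.64152634 -2.22145603] 0.023184723841155188
top 0 0
[0.48724856 0.28129607 0.15416766] [-9.00230095e+01  2.12766976e-02 -1.38097056e+01] [ 0.32390493 -0.95008506 -2.5636196 ] 0.023660429518727794
```

View pics/side2.png

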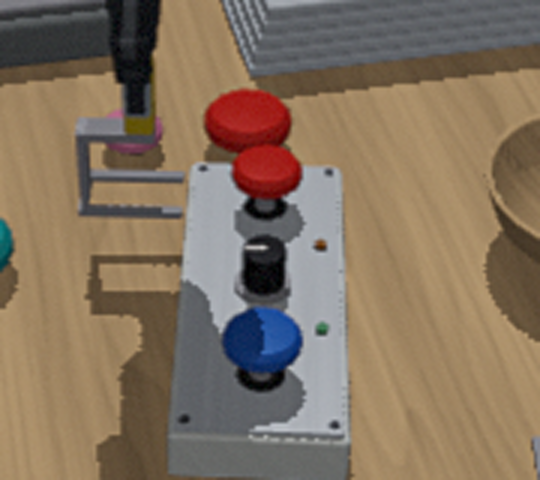

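The puller is upright. Its prongs end at crop (181,177) and (181,212), level with the gap under the red head at (267,172). I measure the fork's height and midline before sliding in.

```bash
python3 - <<'E'
from h import *
o=get_obs()
c,P=snap("side")
Q=P[130:155,240:284].reshape(-1,3); Q=Q[(Q[:,2]>.052)&(Q[:,2]<.08)]
a=np.radians(-14); R=np.array([[np.cos(a),np.sin(a)],[-np.sin(a),np.cos(a)]])
L=(Q[:,:2]-[.585,.258])@R.T
for s in (L[:,1]>0,L[:,1]<=0):
    print(s.sum(),"z",np.percentile(Q[s,2],[5,50,95]).round(4),"x",np.percentile(L[s,0],[1,99]).round(4),"y",np.percentile(L[s,1],[2,50,98]).round(4))
print("grip in cap frame",R@(o["ee_pos"][:2]-[.585,.258]),o["ee_pos"][2])
S=np.load("side0.npz");H=cv2.cvtColor(S["c"],cv2.COLOR_BGR2HSV);Q=S["P"][125:155,285:335].reshape(-1,3);h=H[125:155,285:335].reshape(-1,3)
m=((h[:,0]<5)|(h[:,0]>175))&(h[:,1]>190);Q=Q[m];print("head z",np.nanpercentile(Q[:,2],[2,50,98]),"x",np.nanpercentile((Q[:,:2]-[.585,.258])@R.T,[1,99],axis=0))
E
```

```text
138 z [0.0625 0.0676 0.0709] x [-0.142  -0.0667] y [0.0038 0.0179 0.0265]
173 z [0.0623 0.0678 0.0719] x [-0.1485 -0.0666] y [-0.0317 -0.0258 -0.0124]
grip in cap frame [-0.10048363 -0.00104414] 0.15416766253917813
head z [0.02502865 0.093296   0.09821751] x [[-0.04296805 -0.02730447]
 [ 0.02571056  0.12298833]]
```

{"api": "move_arm", "payload": {"deltas": [[[0.01,0,0.0015,0],[0.02,0,0.0015,0],[0.03,0,0.0015,0],[0.04,0,0.0015,0],[0.05,0,0.0015,0]]]}}

```text
time: 6.5
ee_pos: [0.5374, 0.271, 0.1542]
tcp_rot: [-90.0, 0.0, -13.8]
wrist_force: [-0.2, -0.7, -2.9]
opening: 0.0228
```

{"api": "move_arm", "payload": {"deltas": [[[0.01,0,0,0],[0.02,0,0,0],[0.03,0,0,0],[0.04,0,0,0],[0.049,0,0,0]]]}}

```text
time: 7.0
ee_pos: [0.5847, 0.2595, 0.1542]
tcp_rot: [-90.0, 0.0, -13.8]
wrist_force: [-0.4, 1.0, -2.4]
opening: 0.0228
```

```bash
python3 - <<'E'
from h import *
c,P=snap("side")
cv2.imwrite("pics/side3.png",cv2.resize(c["color"][80:200,240:390],None,fx=4,fy=4,interpolation=2))
o=get_obs(); print(o["ee_pos"],o["tcp_rot"],o["wrist_force"])
E
```

```text
[0.58567076 0.2590807  0.15394819] [-9.00069561e+01 -2.80616534e-02 -1.38167997e+01] [ 0.04117858 -1.56445342 -3.16315512]
```

View pics/side3.png

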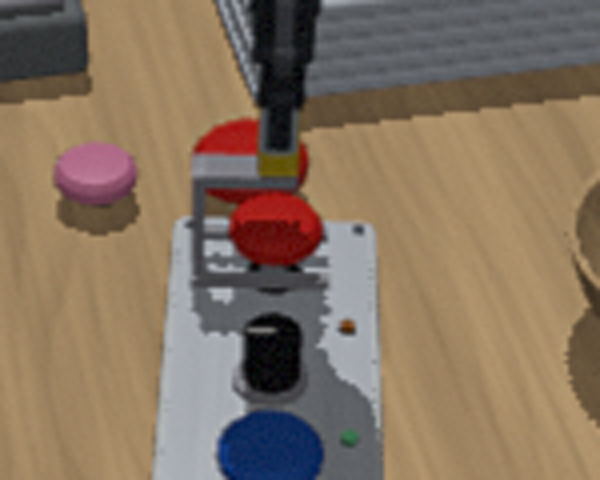

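The fork is under the head, with the front prong at crop (265,280) and the spine at (200,225). The cap at (277,228) is untouched, and no contact force shows. Lift.

{"api": "move_arm", "payload": {"deltas": [[[0,-0.004,0,0],[0,-0.008,0,0],[0,-0.011,0,0],[0,-0.014,0,0],[0,-0.017,0,0]]]}}

```text
time: 7.55
ee_pos: [0.5834, 0.2597, 0.1703]
tcp_rot: [-90.1, 0.1, -13.8]
wrist_force: [1.3, 0.8, -14.1]
opening: 0.0231
```

{"api": "move_arm", "payload": {"deltas": [[[0,-0.003,0,0],[0,-0.006,0,0],[0,-0.009,0,0],[0,-0.012,0,0],[0,-0.015,0,0]]]}}

```text
time: 8.05
ee_pos: [0.5841, 0.2597, 0.1876]
tcp_rot: [-89.9, -0.1, -13.8]
wrist_force: [0.4, -0.8, -3.6]
opening: 0.0236
```

{"api": "move_arm", "payload": {"deltas": [[[0,-0.005,0,0],[0,-0.011,0,0],[0,-0.018,0,0],[0,-0.024,0,0],[0,-0.028,0,0]]]}}

```text
time: 8.55
ee_pos: [0.584, 0.2597, 0.2152]
tcp_rot: [-90.0, -0.0, -13.8]
wrist_force: [0.1, 0.5, -2.2]
opening: 0.0234
```

```bash
python3 - <<'E'
from h import *
c,P=snap("side")
cv2.imwrite("pics/side4.png",cv2.resize(c["color"][60:200,240:390],None,fx=4,fy=4,interpolation=2))
o=get_obs(); print(o["ee_pos"],o["tcp_rot"],o["wrist_force"],o["opening"])
E
```

```text
[0.58413636 0.25975417 0.21562818] [-8.99551032e+01 -5.87967338e-02 -1.37847846e+01] [-0.03807215  0.17901483 -1.97980084] 0.023317504170560936
```

View pics/side4.png

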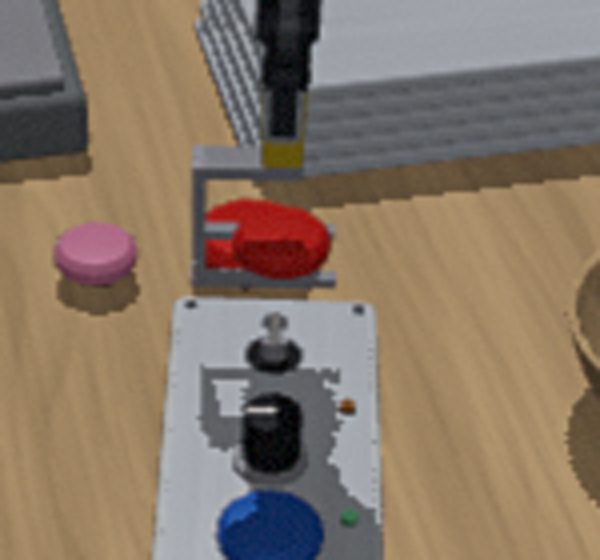

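The cap is off and rides on the fork at crop (270,240). The bare stem shows at (275,330), and blue is still in place. Carry it gently to the pan.

{"api": "move_arm", "payload": {"deltas": [[[0,-0.004,-0.002,0],[0,-0.009,-0.008,0],[0,-0.014,-0.017,0],[0,-0.018,-0.028,0],[0,-0.02,-0.041,0]]]}}

```text
time: 9.1
ee_pos: [0.5739, 0.2188, 0.2349]
tcp_rot: [-90.0, -0.0, -13.8]
wrist_force: [-0.0, -0.6, -3.3]
opening: 0.0231
```

{"api": "move_arm", "payload": {"deltas": [[[0.002,0,-0.015,0],[0.004,0,-0.03,0],[0.006,0,-0.045,0],[0.008,0,-0.06,0],[0.01,0,-0.075,0]]]}}

```text
time: 9.6
ee_pos: [0.5658, 0.1432, 0.2342]
tcp_rot: [-90.0, 0.0, -13.8]
wrist_force: [0.5, -0.3, -3.2]
opening: 0.0233
```

{"api": "move_arm", "payload": {"deltas": [[[0.002,0,-0.015,0],[0.004,0,-0.03,0],[0.006,0,-0.045,0],[0.008,0,-0.06,0],[0.01,0,-0.075,0]]]}}

```text
time: 10.1
ee_pos: [0.5577, 0.0682, 0.2343]
tcp_rot: [-90.0, -0.0, -13.8]
wrist_force: [-0.3, 1.4, -2.2]
opening: 0.0231
```

{"api": "move_arm", "payload": {"deltas": [[[0.002,0,-0.015,0],[0.004,0,-0.03,0],[0.006,0,-0.045,0],[0.008,0,-0.06,0],[0.01,0,-0.075,0]]]}}

```text
time: 10.6
ee_pos: [0.5495, -0.0071, 0.2343]
tcp_rot: [-90.0, -0.0, -13.8]
wrist_force: [-0.2, 0.6, -3.4]
opening: 0.023
```

{"api": "move_arm", "payload": {"deltas": [[[0.002,0,-0.015,0],[0.004,0,-0.03,0],[0.006,0,-0.045,0],[0.008,0,-0.06,0],[0.01,0,-0.075,0]]]}}

```text
time: 11.1
ee_pos: [0.5414, -0.0823, 0.2343]
tcp_rot: [-90.0, -0.0, -13.8]
wrist_force: [-0.3, -0.1, -3.3]
opening: 0.0231
```

{"api": "move_arm", "payload": {"deltas": [[[0.002,0,-0.015,0],[0.004,0,-0.03,0],[0.006,0,-0.045,0],[0.008,0,-0.06,0],[0.01,0,-0.075,0]]]}}

```text
time: 11.6
ee_pos: [0.5332, -0.1575, 0.2343]
tcp_rot: [-90.0, -0.0, -13.8]
wrist_force: [0.2, 0.6, -2.2]
opening: 0.0229
```

{"api": "move_arm", "payload": {"deltas": [[[0.002,0,-0.015,0],[0.004,0,-0.03,0],[0.006,0,-0.045,0],[0.008,0,-0.06,0],[0.01,0,-0.075,0]]]}}

```text
time: 12.1
ee_pos: [0.525, -0.2327, 0.2342]
tcp_rot: [-90.0, 0.0, -13.8]
wrist_force: [-0.2, 0.3, -2.4]
opening: 0.023
```

{"api": "move_arm", "payload": {"deltas": [[[0.002,0,-0.014,0],[0.004,0,-0.028,0],[0.006,0,-0.041,0],[0.008,0,-0.052,0],[0.01,0,-0.06,0]]]}}

```text
time: 12.6
ee_pos: [0.5205, -0.2932, 0.2342]
tcp_rot: [-90.0, 0.0, -13.8]
wrist_force: [0.0, -0.9, -2.8]
opening: 0.0235
```

{"api": "move_arm", "payload": {"deltas": [[[0.001,0,-0.004,0],[0.002,0,-0.006,0],[0.003,0,-0.007,0],[0.003,0,-0.007,0],[0.003,0,-0.007,0]]]}}

```text
time: 13.1
ee_pos: [0.522, -0.2993, 0.2343]
tcp_rot: [-90.0, -0.0, -13.8]
wrist_force: [-0.8, -0.1, -2.7]
opening: 0.0233
```

```bash
python3 - <<'E'
from h import *
c,P=snap("side")
cv2.imwrite("pics/side5.png",cv2.resize(c["color"][180:420,230:450],None,fx=2.4,fy=2.4,interpolation=2))
o=get_obs(); print(o["ee_pos"],o["tcp_rot"],o["wrist_force"],o["opening"])
E
```

```text
[ 0.521947   -0.29934883  0.23437414] [-8.99991985e+01 -4.56396974e-03 -1.37560750e+01] [-0.46091613  0.50585826 -2.97869996] 0.02276409513688759
```

View pics/side5.png

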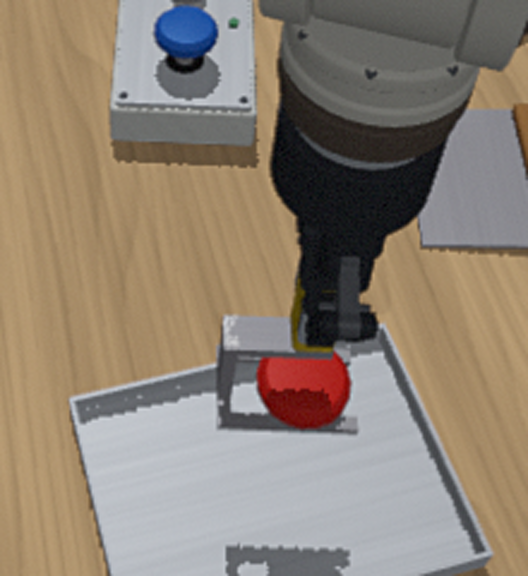

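The cap at crop (303,385) is still centred in the fork over the pan, and blue is in place. Lower.

{"api": "move_arm", "payload": {"deltas": [[[0,0.006,0,0],[0,0.016,0,0],[0,0.028,0,0],[0,0.042,0,0],[0,0.056,0,0]]]}}

```text
time: 13.65
ee_pos: [0.5215, -0.2995, 0.1765]
tcp_rot: [-90.0, 0.1, -13.8]
wrist_force: [0.6, -0.2, -2.8]
opening: 0.0236
```

{"api": "move_arm", "payload": {"deltas": [[[0,0.014,0,0],[0,0.028,0,0],[0,0.04,0,0],[0,0.05,0,0],[0,0.058,0,0]]]}}

```text
time: 14.15
ee_pos: [0.5218, -0.2996, 0.1193]
tcp_rot: [-90.0, 0.0, -13.8]
wrist_force: [-0.3, 0.2, -2.7]
opening: 0.0228
```

{"api": "move_arm", "payload": {"deltas": [[[0,0.006,0,0],[0,0.011,0,0],[0,0.015,0,0],[0,0.019,0,0],[0,0.021,0,0]]]}}

```text
time: 14.65
ee_pos: [0.5219, -0.2997, 0.0991]
tcp_rot: [-90.0, -0.0, -13.8]
wrist_force: [-0.1, 0.1, -2.2]
opening: 0.0234
```

{"api": "move_arm", "payload": {"deltas": [[[0,0.001,0,0],[0,0.002,0,0],[0,0.003,0,0],[0,0.003,0,0],[0,0.003,0,0]]]}}

```text
time: 15.15
ee_pos: [0.5219, -0.2997, 0.0964]
tcp_rot: [-90.0, -0.0, -13.8]
wrist_force: [-0.1, 0.2, -3.0]
opening: 0.0231
```

Continue in small steps until the floor takes the weight.

{"api": "move_arm", "payload": {"deltas": [[[0,0.0007,0,0],[0,0.0014,0,0],[0,0.0014,0,0]]]}}

```text
time: 15.45
ee_pos: [0.5219, -0.2996, 0.0949]
tcp_rot: [-90.0, -0.0, -13.8]
wrist_force: [0.6, 0.6, -2.3]
opening: 0.0232
```

{"api": "move_arm", "payload": {"deltas": [[[0,0.0004,0,0],[0,0.0008,0,0],[0,0.0008,0,0]]]}}

```text
time: 15.75
ee_pos: [0.522, -0.2997, 0.0948]
tcp_rot: [-90.0, -0.0, -13.8]
wrist_force: [-0.9, 1.6, 5.1]
opening: 0.0229
```

{"api": "move_arm", "payload": {"deltas": [[[0,0,0,0],[0,0,0,0],[0,0,0,0],[0,0,0,0],[0,0,0,0]]], "claw": 0.07}}

```text
time: 16.25
ee_pos: [0.5218, -0.2997, 0.0939]
tcp_rot: [-90.0, 0.0, -13.8]
wrist_force: [-0.3, 0.0, 0.1]
opening: 0.07
```

{"api": "move_arm", "payload": {"deltas": [[[0,-0.01,0,0],[0,-0.03,0,0],[0,-0.06,0,0],[0,-0.1,0,0],[0,-0.14,0,0]]]}}

```text
time: 16.75
ee_pos: [0.5215, -0.2995, 0.2361]
tcp_rot: [-90.0, -0.0, -13.8]
wrist_force: [1.4, -0.1, 0.1]
opening: 0.0699
```

{"api": "move_arm", "payload": {"deltas": [[[-0.03,0,0.03,0],[-0.06,0,0.06,0],[-0.1,0,0.09,0],[-0.14,0,0.12,0],[-0.14,0,0.12,0]]]}}

```text
time: 17.25
ee_pos: [0.4115, -0.1467, 0.2361]
tcp_rot: [-90.0, -0.1, -13.7]
wrist_force: [1.1, 0.2, 0.5]
opening: 0.0698
```

```bash
python3 - <<'E'
from h import *
o=get_obs(); print(o["time"],o["ee_pos"],o["wrist_force"],o["opening"])
I=np.zeros((576,800,3),np.uint8)
for n in("side","top"):
    c,P=snap(n)
    if n=="side": I[:,:528]=cv2.resize(c["color"][180:420,230:450],(528,576),interpolation=2)
    else: I[:320,530:]=cv2.resize(c["color"][140:260,355:456],(270,320),interpolation=2)
    H=cv2.cvtColor(c["color"],cv2.COLOR_BGR2HSV); h,s,v=[H[...,i] for i in range(3)]
    for nm,m in dict(red=((h<5)|(h>175))&(s>190)&(v>60)&(P[...,1]<-.15),yel=(h>20)&(h<32)&(s>190)&(v>60),blue=(h>100)&(h<125)&(s>170)&(v>60)&(P[...,0]>.3)).items():
        Q=P[m]; 
        if len(Q)<5: continue
        zt=np.nanpercentile(Q[:,2],95); T=Q[Q[:,2]>zt-.006]; print(n,nm,len(T),"zt",zt,T.mean(0),cv2.minEnclosingCircle(T[:,:2].astype(np.float32)))
cv2.imwrite("pics/end.png",I)
E
```

```text
17.25 [ 0.4114578  -0.14672338  0.23605749] [1.08815051 0.22101775 0.45261452] 0.06984475490111491
side red 461 zt 0.0343923103635486 [ 0.52481398 -0.3115582   0.03180408] ((0.5247291326522827, -0.3024120330810547), 0.02736511453986168)
side yel 192 zt 0.13410267482410193 [ 0.5220621  -0.30383698  0.13234962] ((0.521784782409668, -0.3026507496833801), 0.014133361168205738)
side blue 326 zt 0.09768307695006226 [0.53896903 0.07063227 0.09538471] ((0.5398617386817932, 0.07125647366046906), 0.026741113513708115)
top red 42 zt 0.0350466293516975 [ 0.53694871 -0.28403903  0.03173473] ((0.5339596271514893, -0.28697776794433594), 0.019954627379775047)
top blue 264 zt 0.09888984565358672 [0.53860944 0.07506876 0.09611894] ((0.5397266149520874, 0.0753607228398323), 0.026607556268572807)
```

View pics/end.png

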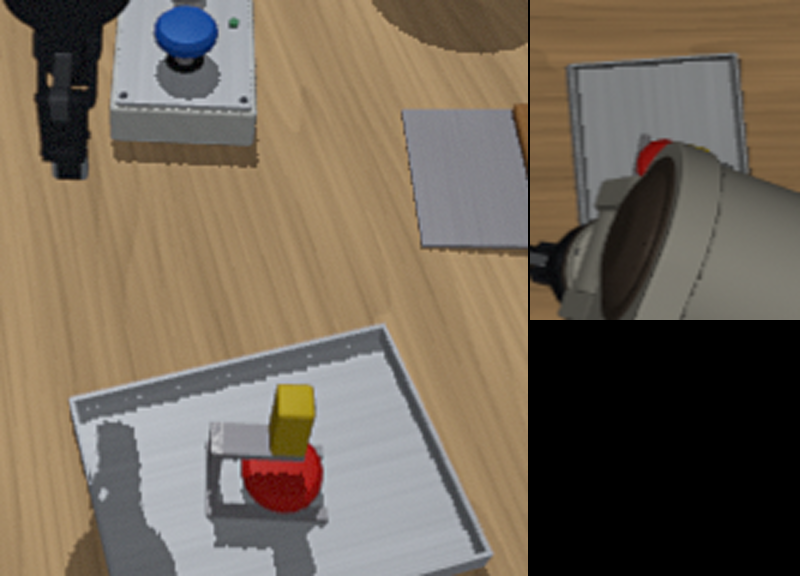

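The puller stands upright in the pan at crop (290,420), with the red cap low between the prongs at (282,472). The gripper is clear and blue is unmoved. Hand in.

```bash
python3 -c "
from workcell import job_done; print(job_done())"
```

```text
the job is handed in; nothing more can be done
None
```

I lifted the red cap off its stem with the puller's fork and carried it over the controls. Then I stood the puller in the pan with the cap still between its prongs and let go. I handed the job in at about 17.4 s of the 58 s allowed; no verdict is reported.

My last checks, all from the camera images and the arm's readings:
- **Puller:** it looks upright near the pan's centre. The grip's top measures about 133 mm, as expected standing on the pan floor, and its centre is at about (0.522, -0.303).
- **Red cap:** its head's top is about 34 mm above the bench, so it sits low in the pan. It is about 3 mm from the grip's axis.
- **Carry height:** I estimate the cap's reference point was at about 0.138 m or higher while it crossed the controls, against the 0.112 m required.
- **Blue cap:** it measures within about 2 mm of where it started.
- **Gripper:** it was open and well clear of everything when I handed in. The pictures showed it well above the cap throughout.

The final top view did not agree on the red cap's position. The arm hid most of the cap there, so I relied on the side view.

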